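Push a tip box home down its loading lane

ROBOT

A 7-joint arm with a two-finger parallel gripper is mounted at the origin on a cart in front of the work surface, level with it; the furniture and walls round the work are solid. World frame = base frame: x ahead of the robot, y to its left, z up, the work surface at z = 0. Lengths are in m, angles in rad, forces in N, time in s.
With the tool pointing down it reaches from about 0.4 to 0.875 m from the base axis. Payload 6.5 kg.
Tool frame: the origin (TCP) lies midway between the tips of the shut fingers; the grasp point (between the pads) lies env.hold_point_z behind it (env.hold_point_z is the distance from the TCP to the grasp point, in m); z points along the fingers, y is the line along which they close (so a half turn about z gives the same grasp; the last joint's range is limited). The gripper opens to 88 mm and grips with 3 to 60 N. Pads are 18 mm wide; open, the fingers measure 123 mm over their backs; the gripper's body (75 mm by 187 mm) begins 45 mm behind the grasp point.
Start: joints at [-1.232, 0.536, -0.004, 1.538, 0.003, 1.067, -0.071], TCP at [0.256, 0.597, 0.239] pointing down, gripper open.
Joint ranges: [-2.7, 2.7], [-0.37, 2.16], [-1.27, 1.26], [0.24, 2.4], [-1.31, 4.45], [0.19, 1.91], [-2.76, 2.76]. Speed limits (rad/s): [2.39, 2.39, 3.14, 3.14, 3.14, 3.14, 3.14].

INTERFACE

Orientations are given as a rotation vector (axis times angle).
In Python, from station import env, read_camera, camera_model, workorder gives the robot as it stands. The module is installed in compiled form; this text tells all that it offers.
- The arm moves only by the shell command python3 -m handwheel 'ROWS' [FORCE]. ROWS is a JSON object of lists of equal length, an entry for each row: "translation": the shift along the tool's x, y, z each as a share of 200 mm, from -1 to 1, a list of three; "twist": the turn about the tool's z as a share of 45 degrees, from -1 to 1; "gripper": the opening, from 0 (shut) to 1 (fully open). A call has 1 to 5 rows; each row is the pose to reach, as a shift and turn from the pose commanded when the call began, along the tool's axes at that moment; what a row does not reach only later rows make up. A row lasts 1/10 s, in which the tool goes at most 50 mm and 8.59 degrees, less where a joint would pass 70% of its speed; a pose out of reach is approached as far as the arm can. A call with a number of a shift or a turn outside -1 to 1 is refused whole. A call with a gripper value outside its range is refused whole. The fingers move at their own pace and stop on an object; FORCE is the grip in N (left out, the last holds). Time passes only in rows, so rows that repeat a pose let the fingers close. It gives the time, the measured TCP pose, the force, the opening and the grip force at its end, in the units of the state.
- env.read_state(): the state, without advancing time (a new reading comes with each control period).
- read_camera(name): name is "scene" or "top"; returns the picture (480x640x3 uint8, red, green, blue); there is no depth.
- camera_model(name): a dict with "intrinsics" (3x3 intrinsics, pixels), "extrinsics" (4x4, takes a point from world to camera coordinates). Camera axes: x right, y up, looking along -z (the intrinsics and any distortion apply to the point x, -y, -z); pixel columns grow to the right and rows downward; lengths in m; the calibration is good to about 2 mm. A picture is of the moment at which its call begins. camera_model takes no time and is no camera call.
- workorder.hand_in(): hands the job in; it is judged then, once.
The state is a dict: "time": time; "qpos": joint angles; "joint_vel": joint speeds; "joint_efforts": joint torques, N m; "tcp_pos": TCP position; "eef_rot": TCP orientation; "ft_force": force on the tool from outside, world axes, zero at the start; "torque": the same for the moment, N m; "grip_width": opening from 0.0 (shut) to 1.0 (fully open); "grip_force": force on a finger pad.
Only numpy, scipy, OpenCV 4.12 (cv2) and the standard library are available. Lean on these libraries where they do the work, as an engineer would, in place of code of your own. Each camera call takes 0.05 s, during which the arm holds its last target. There are 200 camera calls.

TASK

A green pipette-tip box stands a little crooked on the open apron of the loading tray. Without taking it between the fingers, push it straight and on down the lane between the two rails until it is fully home at the end stop, then move the hand clear. Neither the box nor the hand may touch either rail; never lift or tip the box, meet the stop gently, and leave the things beside the tray where they are.

Things in the scene. Friction and masses are not known exactly. Their poses are not given: they have to be found in the camera images.
- tray: Fixed grey loading tray on the worktop, deck 150 mm wide (its x), top 4 mm above the worktop. Origin on the worktop at the middle of the lane's mouth. The lane runs from the mouth along the tray's -y for 220 mm to the end stop, 92 mm wide in the clear (x = -46 to +46 mm); the open apron, without rails, reaches 210 mm from the mouth along +y. z is up.
- rail_near: Fixed aluminium rail on the near (-x) side of the lane, 10 mm wide, 220 mm long, 22 mm high, its top 26 mm above the worktop. Origin at its mouth end, at deck height, on its centreline (51 mm from the lane's middle). It must not be touched.
- rail_far: The same rail on the far (+x) side of the lane. It must not be touched.
- end_stop: Fixed aluminium bar with a thin black rubber pad across the far end of the lane, 30 mm high and 112 mm long. Origin at deck height in the middle of the pad's face, which is what the box meets, 220 mm from the mouth along the tray's -y.
- tip_box: Loose green pipette-tip box, clear lid fixed shut, 0.13 to 0.23 kg: 70 mm wide (its x; 78 mm over lid tab and hinge), 124 mm long (its y), 71 mm high. Origin: centre of its underside. Starts on the apron, long axis within 12 degrees of the lane's direction, up to 20 mm to one side of its middle; slides with 1 to 2 N. When home its origin is 158 mm from the mouth along the tray's -y.
- tip_refill: Loose pale green blister of refill tips, 60 x 115 x 30 mm, on the worktop on the far side of the tray. Origin at the centre of its underside. Leave alone.
- dish: Loose round culture dish, 93 mm across and 15 mm high, on the worktop on the far side of the tray, near its stop end. Origin at the centre of its underside. Leave alone.
- marker: Loose marker pen, 131 mm long and 13 mm thick, on the worktop on the near side of the tray. Origin at the centre of its underside. Leave alone.
Mind the look-alikes: they are no part of the job. There is more than one size of the tip_box; the one meant has the size given above.

How it is judged:
By the outcome, as a careful person would: the job done as asked, in the order asked, and still so for the second after the job is handed in, with the robot touching nothing.
It also fails if it takes over 51 s, if anything falls off the work surface, if the arm or the gripper's body presses on something with over 40 N, if the wrist force passes 120 N, or if a joint passes its speed limit or range.

## Working session

There is one attempt and no reset: what is moved stays moved. The work goes in short steps, Python scripts to look and compute and a shell command to move; the robot and the scene stay as the last step left them, time stands still between calls to the robot, and variables do not carry over. Pictures are saved under pics/ and viewed, at most 14 in all, crops included, and the job is handed in when it is done.

```bash
mkdir -p pics; python3 - <<'E'
from station import env, read_camera, camera_model
import cv2,numpy as np
s=env.read_state();print(s['time'],s['tcp_pos'],s['eef_rot'],s['grip_width'],env.hold_point_z)
for n in("scene","top"):
    cv2.imwrite(f"pics/{n}0.png",read_camera(n)[:,:,::-1]);m=camera_model(n)
    print(n,{k:(np.round(v,4).tolist() if not isinstance(v,str) else v) for k,v in m.items()})
E
```

```text
0.0 [0.25575853 0.59689442 0.23786597] [-6.31352590e-01 -3.07725281e+00  2.70692738e-03] 0.9970990218150179 0.0187
scene {'intrinsics': [[475.6266, 0.0, 324.1126], [0.0, 475.6266, 238.9807], [0.0, 0.0, 1.0]], 'extrinsics': [[-0.8269, -0.5623, 0.0084, 0.5855], [0.2778, -0.3954, 0.8755, -0.1487], [-0.4889, 0.7263, 0.4832, -1.0529], [0.0, 0.0, 0.0, 1.0]]}
top {'intrinsics': [[484.487, 0.0, 321.385], [0.0, 484.487, 239.5692], [0.0, 0.0, 1.0]], 'extrinsics': [[-0.0239, -0.9997, 0.0109, 0.1862], [0.9985, -0.0233, 0.0502, -0.5667], [-0.05, 0.0121, 0.9987, -1.0382], [0.0, 0.0, 0.0, 1.0]]}
```

View pics/top0.png

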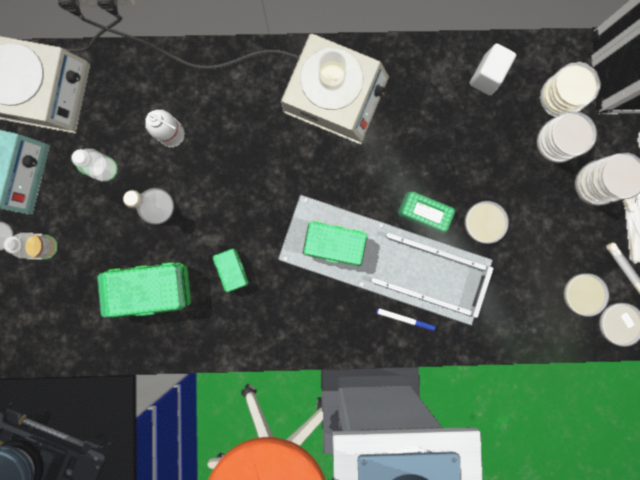

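View pics/scene0.png

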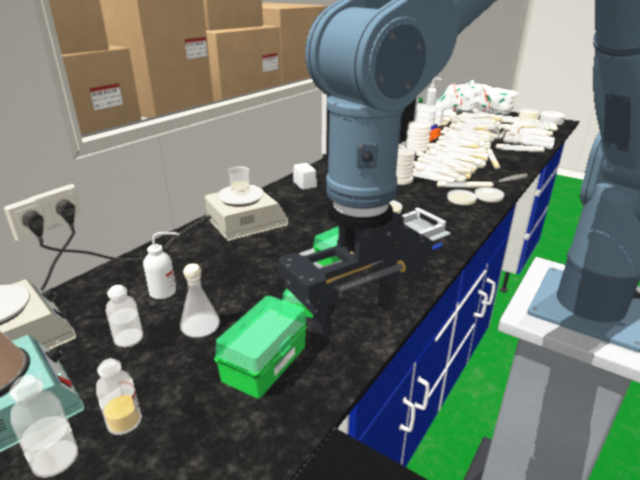

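The top view shows the target box at about (335,243) on the apron. The lane mouth is near (380,260), the stop near (482,290), the refill at (427,211), the dish at (486,222) and the marker at (405,320). The larger green box (143,290) and the smaller one (230,270) are look-alikes. The scene view is mostly blocked by the hand, so I'll measure in the top view.

```bash
cat > h.py <<'E'
import cv2,numpy as np
from station import env,read_camera,camera_model
def proj(P,n="top"):
    m=camera_model(n);E=np.array(m["extrinsics"]);K=np.array(m["intrinsics"])
    c=np.atleast_2d(P)@E[:3,:3].T+E[:3,3];p=(c*[1,-1,-1])@K.T;return p[:,:2]/p[:,2:]
def cast(uv,z,n="top"):
    m=camera_model(n);E=np.array(m["extrinsics"]);K=np.array(m["intrinsics"])
    uv=np.atleast_2d(uv).astype(float);d=np.c_[uv,np.ones(len(uv))]@np.linalg.inv(K).T*[1,-1,-1]
    d=d@E[:3,:3];o=-E[:3,:3].T@E[:3,3];return o+d*((z-o[2])/d[:,2])[:,None]
E
python3 - <<'E'
from h import *
im=cv2.imread("pics/top0.png");hsv=cv2.cvtColor(im,cv2.COLOR_BGR2HSV)
g=cv2.inRange(hsv,(50,90,60),(85,255,255))
def sh(m,box,z,lab):
    k=np.zeros_like(m);x0,y0,x1,y1=box;k[y0:y1,x0:x1]=m[y0:y1,x0:x1]
    c=max(cv2.findContours(k,0,1)[0],key=cv2.contourArea)
    w=cast(c[:,0]+0.,z)[:,:2]
    r=cv2.minAreaRect((w*1000).astype(np.float32));print(lab,np.round(r[0],1),np.round(r[1],1),round(r[2],1),"px",np.round(cv2.boxPoints(cv2.minAreaRect(c))).tolist());return c
sh(g,(290,205,390,280),.075,"box");sh(g,(205,240,255,300),.05,"small")
gr=cv2.inRange(hsv,(0,0,95),(180,60,255))
gr=cv2.morphologyEx(gr|g,cv2.MORPH_CLOSE,np.ones((5,5)))
c=sh(gr,(265,185,398,335),.004,"trayL")
c=sh(gr,(265,185,500,335),.004,"tray")
o=im[180:335,265:505].copy();o=cv2.resize(o,None,fx=3.3,fy=3.3,interpolation=2);cv2.imwrite("pics/crop.png",o)
E
```

```text
box [559.5 146.8] [121.7  74.2] 76.9 px [[302.0, 255.0], [309.0, 220.0], [367.0, 232.0], [360.0, 267.0]]
small [510.7 364.7] [85.8 55.8] 20.2 px [[210.0, 255.0], [235.0, 246.0], [250.0, 284.0], [225.0, 294.0]]
trayL [554.7 114.7] [276.6 153.4] 69.8 px [[277.0, 259.0], [299.0, 193.0], [419.0, 234.0], [397.0, 300.0]]
tray [563.8  16. ] [455.6 238.6] 69.8 px [[277.0, 259.0], [312.0, 157.0], [509.0, 224.0], [474.0, 327.0]]
```

View pics/crop.png

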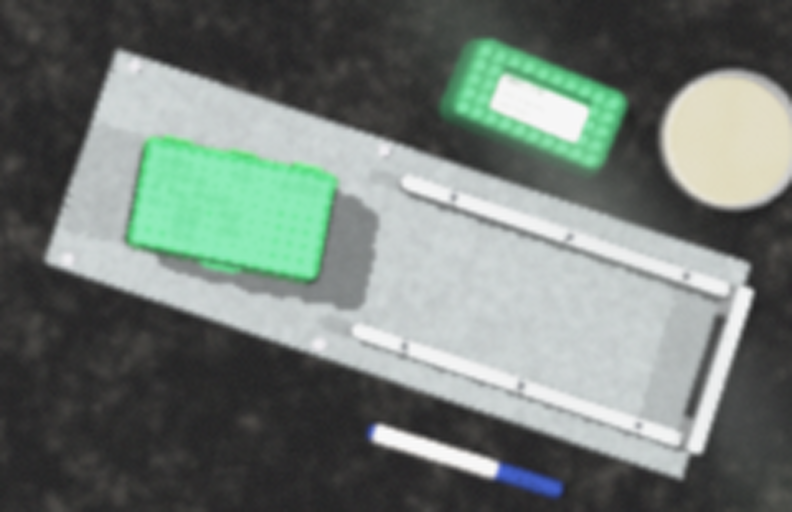

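The crop shows both white rails, the near one from (355,330) to (680,440) and the far one from (405,182) to (728,290). The box has its tab on the near side and its hinges on the far side. Next I'll measure the rails and the box axis from the long edges.

```bash
python3 - <<'E'
from h import *
im=cv2.imread("pics/top0.png");gray=im.min(2)
U=cv2.resize(im,None,fx=4,fy=4,interpolation=cv2.INTER_CUBIC)
up=lambda uv:(np.asarray(uv,float)+.5)/4-.5
hsv=cv2.cvtColor(U,cv2.COLOR_BGR2HSV)
w=((U.min(2)>215)*255).astype(np.uint8);w[:, :4*345]=0;w[:4*225]=0;w[4*320:]=0;w[:,4*500:]=0
ctrs=[]
for c in cv2.findContours(w,0,1)[0]:
    if cv2.contourArea(c)<600: continue
    p=cast(up(c[:,0]),.026)[:,:2]*1000
    r=cv2.minAreaRect(p.astype(np.float32));print("white",np.round(r[0],1),np.round(r[1],1),round(r[2],1), up(c[:,0]).mean(0).round())
    if max(r[1])>180: ctrs.append(r)
a=sum(r[0][0] for r in ctrs)/2
g=cv2.inRange(hsv,(50,90,60),(85,255,255));k=np.zeros_like(g);k[4*205:4*280,4*290:4*390]=g[4*205:4*280,4*290:4*390]
core=cv2.morphologyEx(k,cv2.MORPH_OPEN,np.ones((120,120)))
for lab,m in(("full",k),):
    c=max(cv2.findContours(m,0,1)[0],key=cv2.contourArea);p=cast(up(c[:,0]),.075)[:,:2]*1000
    r=cv2.minAreaRect(p.astype(np.float32));print(lab,r)
    # end-edge fits: points near short sides / long sides
    th=np.radians(r[2]);ax=np.array([np.cos(th),np.sin(th)])
    if r[1][0]<r[1][1]: ax=np.array([-ax[1],ax[0]])
    if ax[1]<0: ax=-ax
    n=np.array([ax[1],-ax[0]]);q=p-r[0];s=q@ax;t=q@n
    for nm,sel in(("+y end",(s>50)&(abs(t)<28)),("-y end",(s<-50)&(abs(t)<28)),("far",(t>25)&(abs(s)<52)),("near",(t<-25)&(abs(s)<52))):
        vx,vy,x,y=cv2.fitLine(p[sel].astype(np.float32),cv2.DIST_HUBER,0,.01,.01).ravel();print(nm,np.degrees(np.arctan2(vy,vx)).round(1)%180,np.round([x,y],1))
E
```

```text
white [403.7  19.3] [75.6  9.3] 71.2 [395. 315.]
white [425.3 -91.7] [105.6   9.4] 69.8 [447. 305.]
white [458.   -2.4] [74.4 10.1] 70.6 [405. 290.]
white [478.   52.3] [32.6  9.5] 70.7 [379. 281.]
white [ 451.1 -169.3] [  8.8 110.3] 69.6 [483. 291.]
white [ 507.2 -164.7] [25.9  9.2] 69.4 [479. 265.]
white [ 526.5 -112.1] [75.6  9.1] 69.7 [455. 257.]
white [553.7 -38.2] [75.5  9.5] 70.2 [420. 245.]
white [574.   17.2] [32.7  9.9] 70.2 [394. 236.]
full ((559.3353271484375, 146.65516662597656), (122.23641204833984, 74.60530090332031), 76.85179138183594)
+y end 167.9 [572.9 205.3]
-y end 167.5 [545.6  87.8]
far 76.9 [594.5 139.1]
near 76.7 [528.4 163.9]
```

```bash
cat >> h.py <<'E'
from scipy.spatial.transform import Rotation as R
A=np.radians(69.85);u=np.array([np.cos(A),np.sin(A)]);n=np.array([u[1],-u[0]])
N0,S0=481.9,230.2   # lane middle, mouth (mm)
def where():
    s=env.read_state();M=R.from_rotvec(s['eef_rot']).as_matrix();p=s['tcp_pos']*1000
    print("t",round(s['time'],2),"lane x,y",np.round([p[:2]@n-N0,p[:2]@u-S0],1),"z",round(p[2],1),"toolY ang",round(np.degrees(np.arctan2(M[1,1],M[0,1])),2),"tilt",round(np.degrees(np.arccos(-M[2,2])),2),"F",np.round(s['ft_force'],1),"w",round(s['grip_width'],3),"F lane",np.round([s['ft_force'][:2]@n,s['ft_force'][:2]@u],2))
    return p,M
def go(lx,ly,z):
    p,M=where();t=np.r_[(lx+N0)*n+(ly+S0)*u,z];print("  share",np.round(M.T@(t-p)/200,3))
E
python3 -m handwheel '{"translation":[[-1,-0.745,0],[-1,-0.745,0],[-1,-0.745,0],[-1,-0.745,0],[-1,-0.745,0]],"twist":[-0.068,-0.068,-0.068,-0.068,-0.068],"gripper":[0.8,0.8,0.8,0.8,0.8]}'
python3 -c "from h import *;go(-66,100,120)"
```

```text
time: 0.6
tcp_pos: [0.3818, 0.3796, 0.2385]
eef_rot: [-0.549, -3.093, 0.001]
ft_force: [0.8, 0.4, -0.2]
grip_width: 0.801
grip_force: 0.0
t 0.6 lane x,y [-254.3  257.7] z 238.5 toolY ang 69.87 tilt 0.02 F [ 0.8  0.4 -0.2] w 0.801 F lane [0.62 0.65]
  share [-0.941 -0.788  0.593]
```

```bash
python3 -m handwheel '{"translation":[[-0.94,-0.79,0],[-0.94,-0.79,0],[-0.94,-0.79,0.2],[-0.94,-0.79,0.4],[-0.94,-0.79,0.6]],"twist":[0,0,0,0,0],"gripper":[0.8,0.8,0.8,0.8,0.8]}' >/dev/null
python3 - <<'E'
from h import *
go(-66,100,24)
cv2.imwrite("pics/top1.png",cv2.resize(read_camera("top")[180:335,265:505,::-1],None,fx=3.3,fy=3.3))
E
```

```text
t 1.1 lane x,y [-84.7 117.5] z 157.3 toolY ang 69.7 tilt 0.27 F [ 0.3  0.8 -0.4] w 0.798 F lane [-0.01  0.85]
  share [-0.091 -0.089  0.666]
```

View pics/top1.png

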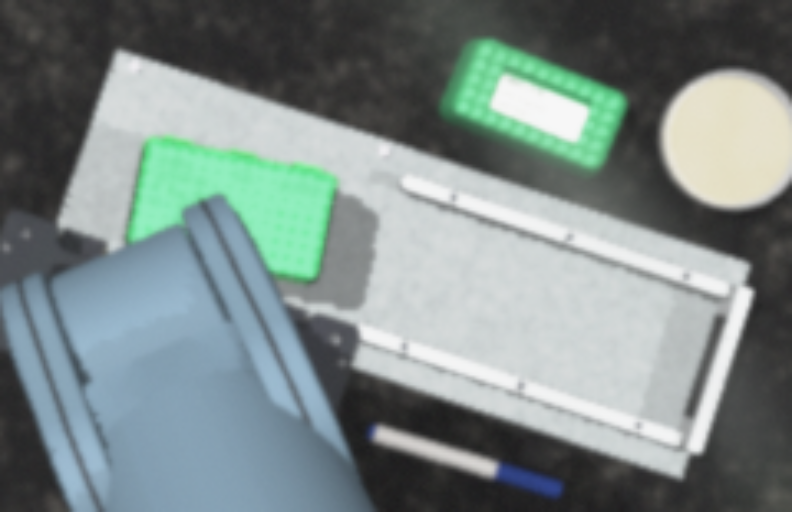

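The picture shows the arm over the near-side apron with the box (corners about (130,245) and (335,175)) and everything else unmoved. I'll let it settle, then descend.

```bash
python3 -m handwheel '{"translation":[[0,0,0],[0,0,0],[0,0,0]],"twist":[0,0,0],"gripper":[0.8,0.8,0.8]}' >/dev/null
python3 -c "from h import *;go(-66,100,24)"
```

```text
t 1.45 lane x,y [-88.8 120.8] z 157.6 toolY ang 70.0 tilt 0.13 F [-0.   0.9  0.2] w 0.801 F lane [-0.32  0.83]
  share [-0.113 -0.106  0.668]
```

```bash
python3 -m handwheel '{"translation":[[-0.113,-0.106,0.15],[-0.113,-0.106,0.35],[-0.113,-0.106,0.55],[-0.113,-0.106,0.6],[-0.113,-0.106,0.6]],"twist":[-0.003,-0.003,-0.003,-0.003,-0.003],"gripper":[0.8,0.8,0.8,0.8,0.8]}' >/dev/null
python3 -c "from h import *;go(-66,100,24)"
```

```text
t 1.95 lane x,y [-66.6  98.4] z 36.3 toolY ang 70.1 tilt 0.09 F [1.5 0.6 0.9] w 0.797 F lane [1.26 1.06]
  share [-0.003  0.008  0.062]
```

```bash
python3 -m handwheel '{"translation":[[0,0.005,0.03],[0,0.005,0.06],[-0.02,0.005,0.06],[-0.03,0.005,0.06],[-0.04,0.005,0.06]],"twist":[0.004,0.004,0.004,0.004,0.004],"gripper":[0.8,0.8,0.8,0.8,0.8]}' >/dev/null
python3 -c "from h import *;where()"
python3 -m handwheel '{"translation":[[-0.01,0,0],[-0.02,0,0],[-0.03,0,0],[-0.04,0,0],[-0.05,0,0]],"twist":[0,0,0,0,0],"gripper":[0.8,0.8,0.8,0.8,0.8]}' >/dev/null
python3 -c "from h import *;go(-44,100,24)"
```

```text
t 2.45 lane x,y [-57.  99.] z 25.0 toolY ang 69.81 tilt 0.05 F [-0.1 -0.1  0.7] w 0.798 F lane [-0.08 -0.12]
t 2.95 lane x,y [-47.5  98.7] z 24.5 toolY ang 69.83 tilt 0.0 F [ 0.3 -0.  -0.3] w 0.803 F lane [0.34 0.09]
  share [-0.017  0.006  0.003]
```

```bash
cat >> h.py <<'E'
def box(name):
    im=cv2.cvtColor(read_camera("top"),cv2.COLOR_RGB2BGR);cv2.imwrite(f"pics/{name}.png",cv2.resize(im[180:335,265:505],None,fx=3.3,fy=3.3,interpolation=2))
    U=cv2.resize(im,None,fx=4,fy=4,interpolation=cv2.INTER_CUBIC);hs=cv2.cvtColor(U,cv2.COLOR_BGR2HSV)
    g=cv2.inRange(hs,(50,90,60),(85,255,255));g[:,:4*280]=0;g[:4*200]=0;g[4*335:]=0;g[:,4*500:]=0
    for c in cv2.findContours(g,0,1)[0]:
        if cv2.contourArea(c)<8000: continue
        p=cast((c[:,0]+.5)/4-.5,.075)[:,:2]*1000;q=np.c_[p@n-N0,p@u-S0]
        if q[:,0].mean()>45: continue
        r=cv2.minAreaRect(q.astype(np.float32));print("box lane",np.round(r[0],1),np.round(r[1],1),"ang",round(r[2],1),"x",q[:,0].min().round(1),q[:,0].max().round(1),"y",q[:,1].min().round(1),q[:,1].max().round(1))
        for nm,k,v in(("front",1,q[:,1].min()),("far",0,q[:,0].max()),("near",0,q[:,0].min()),("rear",1,q[:,1].max())):
            e=q[(abs(q[:,k]-v)<(12 if k==0 else 6))&(abs(q[:,1-k]-q[:,1-k].mean())<(50 if k==0 else 24))]
            if len(e)<15: continue
            a,b,x,y=cv2.fitLine(e.astype(np.float32),cv2.DIST_HUBER,0,.01,.01).ravel();print("  ",nm,"yaw",np.round((np.degrees(np.arctan2(b,a))-(90 if k==0 else 0)+90)%180-90,1),"at",np.round([x,y],1),"len",np.ptp(e[:,1-k]).round(0))
E
python3 -c "from h import *;box('t2')"
```

```text
(no output)
```

View pics/t2.png

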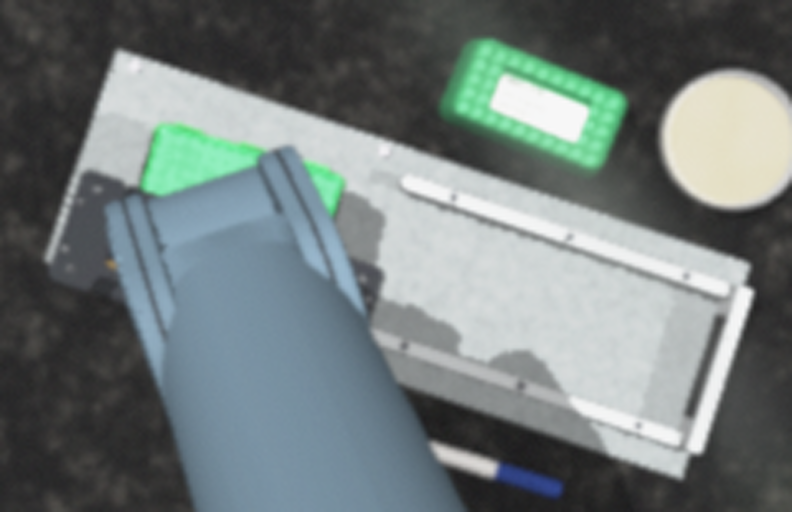

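The box's far edge now runs from (160,123) to (345,175), so it has turned part of the way. The hand covers the near half. My detector missed it, so I'll fix that.

```bash
cat > fe.py <<'E'
from h import *
im=cv2.cvtColor(read_camera("top"),cv2.COLOR_RGB2BGR)
U=cv2.resize(im,None,fx=4,fy=4,interpolation=cv2.INTER_CUBIC);hs=cv2.cvtColor(U,cv2.COLOR_BGR2HSV)
g=cv2.inRange(hs,(50,90,60),(85,255,255))
k,lab,st,ce=cv2.connectedComponentsWithStats(g)
for i in range(1,k):
    x,y,w,h,a=st[i]
    if a<1500 or not(285<ce[i][0]/4<480 and 200<ce[i][1]/4<330): continue
    c=max(cv2.findContours((lab==i).astype(np.uint8),0,1)[0],key=len)[:,0]
    p=cast((c+.5)/4-.5,.075)[:,:2]*1000;q=np.c_[p@n-N0,p@u-S0]
    print("blob",a,np.round(q.mean(0)),"x",q[:,0].min().round(1),q[:,0].max().round(1),"y",q[:,1].min().round(1),q[:,1].max().round(1))
    if q[:,0].mean()>50: continue
    # far edge: per-y-bin maximum of x, hinge bumps rejected by Huber/median
    y0,y1=q[:,1].min()+8,q[:,1].max()-8;ys=np.arange(y0,y1,3)
    for nm,f in(("far",np.max),("near",np.min)):
        e=np.array([[f(q[abs(q[:,1]-v)<2][:,0]),v] for v in ys if (abs(q[:,1]-v)<2).any()])
        vx,vy,x,yy=cv2.fitLine(e.astype(np.float32),cv2.DIST_HUBER,0,.01,.01).ravel()
        m=np.polyfit(e[:,1],e[:,0],1);print(nm,"yaw",np.degrees(np.arctan(-vx/vy)).round(2),"at",np.round([x,yy],1)," prof",np.round(e[::4,0],1))
E
python3 fe.py
```

```text
blob 15610 [117. -57.] x 89.0 147.0 y -113.6 -1.4
blob 7837 [ 16. 131.] x -12.7 35.4 y 91.9 160.9
far yaw 0.94 at [ 33.9 125.1]  prof [35.1 33.1 32.5 33.9 34. ]
near yaw 36.13 at [  3.8 121.5]  prof [ 19.8  11.    2.   -6.9 -12.7]
blob 1524 [26. 50.] x 9.7 37.2 y 38.8 67.0
far yaw -8.05 at [36.6 52.8]  prof [35.3 37. ]
near yaw -47.65 at [19.7 52.8]  prof [13.2 26.4]
```

```bash
python3 -m handwheel '{"translation":[[-0.004,0,0],[-0.008,0,0],[-0.008,0,0],[0.03,0,0],[0.08,0,0]],"twist":[0,0,0,0,0],"gripper":[0.8,0.8,0.8,0.8,0.8]}' >/dev/null
python3 -c "from h import *;where()"
python3 -m handwheel '{"translation":[[0.05,0,-0.15],[0.05,0,-0.4],[0.3,0.2,-0.6],[0.5,0.5,-0.7],[0.5,0.7,-0.7]],"twist":[0,0,0,0,0],"gripper":[0.6,0.5,0.4,0.4,0.4]}' >/dev/null
python3 -c "from h import *;where()"
python3 fe.py
```

```text
t 3.55 lane x,y [-63.9  98.6] z 24.5 toolY ang 69.78 tilt 0.02 F [ 0.4 -0.1 -0.8] w 0.8 F lane [0.43 0.04]
t 4.05 lane x,y [-154.9  208.8] z 159.7 toolY ang 69.81 tilt 0.04 F [ 1.9 -0.2 -0.6] w 0.404 F lane [1.9  0.44]
blob 15632 [117. -56.] x 89.1 146.8 y -113.7 -1.4
blob 32594 [-1. 98.] x -38.5 37.2 y 36.9 160.2
far yaw 0.74 at [35.  99.2]  prof [35.3 37.  35.5 34.6 35.9 35.9 33.4 33.3 34.7]
near yaw 1.69 at [-35.3  88.7]  prof [-33.7 -34.2 -34.3 -35.3 -38.3 -38.5 -36.  -36.4 -36.3]
```

```bash
python3 -m handwheel '{"translation":[[0,0,0],[0,0,0],[0,0,0],[0,0,0],[0,0,0]],"twist":[-0.19,-0.38,-0.57,-0.76,-0.95],"gripper":[0.4,0.4,0.4,0.4,0.4]}' >/dev/null
python3 -m handwheel '{"translation":[[0,0,0],[0,0,0],[0,0,0],[0,0,0],[0,0,0]],"twist":[-0.19,-0.38,-0.57,-0.76,-0.95],"gripper":[0.4,0.4,0.4,0.4,0.4]}' >/dev/null
python3 -m handwheel '{"translation":[[0,0,0],[0,0,0]],"twist":[-0.1,-0.1],"gripper":[0.4,0.4]}' >/dev/null
python3 -c "from h import *;go(0,190,100)
print(env.read_state()['qpos'])"
```

```text
t 5.3 lane x,y [-153.1  207.9] z 157.6 toolY ang 159.88 tilt 0.05 F [-0.8 -0.2  0.1] w 0.402 F lane [-0.66 -0.45]
  share [ 0.09  -0.766  0.288]
[-0.44798497  0.48519272 -0.26972044  1.86556411  0.17134197  0.8140189
  1.98426704]
```

```bash
python3 -m handwheel '{"translation":[[0.09,-0.25,0.05],[0.09,-0.5,0.15],[0.09,-0.766,0.3],[0.09,-0.766,0.3],[0.09,-0.766,0.3]],"twist":[0,0,0,0,0],"gripper":[0.4,0.4,0.4,0.4,0.4]}' >/dev/null
python3 -c "from h import *;go(0,187,24)"
```

```text
t 5.8 lane x,y [  2.5 188.1] z 95.8 toolY ang 159.5 tilt 0.16 F [-0.1 -0.6 -1. ] w 0.4 F lane [ 0.15 -0.56]
  share [0.005 0.012 0.359]
```

```bash
python3 -m handwheel '{"translation":[[0,0.004,0.12],[0,0.004,0.24],[0,0.004,0.35],[0,0.004,0.35],[0,0.004,0.35]],"twist":[0,0,0,0,0],"gripper":[0.4,0.4,0.4,0.4,0.4]}' >/dev/null
python3 -c "from h import *;go(0,170,24)"
```

```text
t 6.3 lane x,y [ -1.2 191.1] z 28.8 toolY ang 159.86 tilt 0.03 F [-0.6 -0.1 -0.1] w 0.401 F lane [-0.59 -0.27]
  share [ 0.106 -0.006  0.024]
```

```bash
python3 -m handwheel '{"translation":[[0.03,-0.006,0.02],[0.06,-0.006,0.02],[0.08,-0.006,0.02],[0.1,-0.006,0.02],[0.11,-0.006,0.02]],"twist":[0,0,0,0,0],"gripper":[0.4,0.4,0.4,0.4,0.4]}' >/dev/null
python3 -c "from h import *;where()"
python3 -m handwheel '{"translation":[[0.015,0,0],[0.03,0,0],[0.045,0,0],[0.06,0,0],[0.075,0,0]],"twist":[0,0,0,0,0],"gripper":[0.4,0.4,0.4,0.4,0.4]}' >/dev/null
python3 -c "from h import *;go(0,145,24)"
python3 fe.py;python3 -c "from h import *;box('t3')"
```

```text
t 6.8 lane x,y [  1.7 168.3] z 24.5 toolY ang 159.8 tilt 0.08 F [1.1 0.8 0.5] w 0.399 F lane [0.77 1.1 ]
t 7.3 lane x,y [  1.1 153.2] z 23.9 toolY ang 159.83 tilt 0.0 F [-0.3  0.8  0.7] w 0.398 F lane [-0.58  0.68]
  share [ 0.041  0.005 -0.   ]
blob 15757 [117. -57.] x 88.9 147.0 y -113.4 -1.4
```

View pics/t3.png

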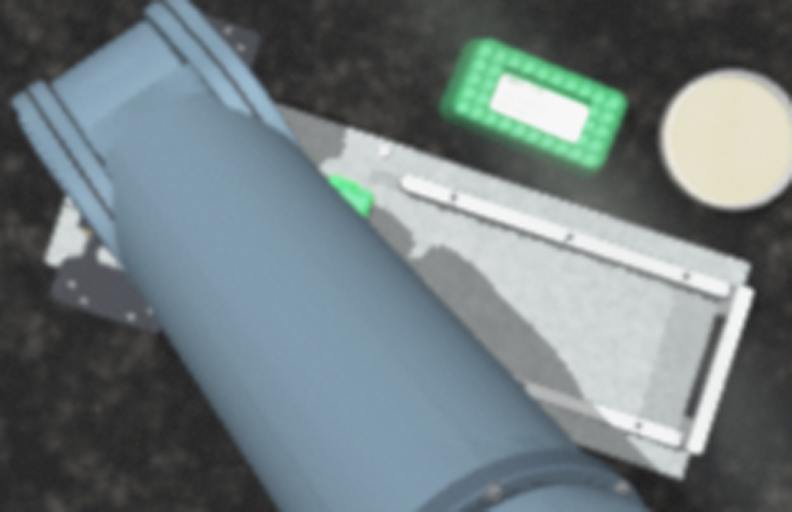

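The forearm covers the box apart from its far front corner at about (373,195). I'll push a little more, then back off and measure before it enters the lane.

```bash
python3 -m handwheel '{"translation":[[0.015,0.003,0],[0.03,0.003,0],[0.045,0.003,0],[0.045,0.003,0],[0,0.003,0]],"twist":[0,0,0,0,0],"gripper":[0.4,0.4,0.4,0.4,0.4]}' >/dev/null
python3 -c "from h import *;where()"
python3 -m handwheel '{"translation":[[-0.1,0,0],[-0.2,0,-0.2],[-0.2,0.2,-0.35],[-0.2,0.45,-0.5],[-0.2,0.7,-0.5]],"twist":[0,0,0,0,0],"gripper":[0.4,0.4,0.4,0.4,0.4]}' >/dev/null
python3 -c "from h import *;where()"
python3 fe.py
```

```text
t 7.9 lane x,y [  1.  151.7] z 23.7 toolY ang 159.71 tilt 0.12 F [-1.  -0.4 -0.3] w 0.399 F lane [-0.76 -0.7 ]
t 8.4 lane x,y [-131.7  195.9] z 126.6 toolY ang 159.76 tilt 0.37 F [ 0.1  1.7 -0.1] w 0.4 F lane [-0.47  1.59]
blob 15665 [117. -57.] x 89.0 147.0 y -113.6 -1.4
blob 32697 [-3. 71.] x -41.2 33.6 y 9.7 131.8
far yaw 0.24 at [32.5 66.6]  prof [31.2 33.3 31.7 31.5 33.2 33.5 31.4 32.  33.5]
near yaw -0.1 at [-38.2  61.5]  prof [-37.8 -38.2 -38.1 -38.5 -41.2 -40.9 -37.6 -37.9 -37.8]
```

The box is straight, with yaw about 0, but sits 3 mm towards the near rail. I'll centre it with one more gentle side push.

```bash
python3 -m handwheel '{"translation":[[0,0,0],[0,0,0],[0,0,0],[0,0,0],[0,0,0]],"twist":[0.19,0.38,0.57,0.76,0.95],"gripper":[0.8,0.8,0.8,0.8,0.8]}' >/dev/null
python3 -m handwheel '{"translation":[[0,0,0],[0,0,0],[0,0,0],[0,0,0],[0,0,0]],"twist":[0.19,0.38,0.57,0.76,0.95],"gripper":[0.8,0.8,0.8,0.8,0.8]}' >/dev/null
python3 -m handwheel '{"translation":[[0,0,0],[0,0,0]],"twist":[0.1,0.1],"gripper":[0.8,0.8]}' >/dev/null
python3 -c "from h import *;go(-66,72,24)"
```

```text
t 9.65 lane x,y [-132.5  194.1] z 123.3 toolY ang 69.86 tilt 0.02 F [-0.4  0.4  0.2] w 0.804 F lane [-0.47  0.25]
  share [-0.332 -0.611  0.497]
```

```bash
python3 -m handwheel '{"translation":[[-0.12,-0.22,0],[-0.24,-0.44,0],[-0.315,-0.611,0.1],[-0.315,-0.611,0.3],[-0.315,-0.611,0.4]],"twist":[0,0,0,0,0],"gripper":[0.8,0.8,0.8,0.8,0.8]}' >/dev/null
python3 -m handwheel '{"translation":[[0,0,0.05],[0,0,0.1],[0,0,0.1]],"twist":[0,0,0],"gripper":[0.8,0.8,0.8]}' >/dev/null
python3 -c "from h import *;go(-44.9,72,24)"
```

```text
t 10.45 lane x,y [-69.5  71.5] z 22.9 toolY ang 69.91 tilt 0.05 F [-0.7 -0.3  0.4] w 0.8 F lane [-0.55 -0.51]
  share [-0.123  0.003 -0.006]
```

```bash
python3 -m handwheel '{"translation":[[-0.03,0,0],[-0.06,0,0],[-0.08,0,0],[-0.095,0,0],[-0.105,0,0]],"twist":[0,0,0,0,0],"gripper":[0.8,0.8,0.8,0.8,0.8]}' >/dev/null
python3 -m handwheel '{"translation":[[-0.007,0,0],[-0.014,0,0],[-0.018,0,0],[-0.018,0,0],[-0.018,0,0]],"twist":[0,0,0,0,0],"gripper":[0.8,0.8,0.8,0.8,0.8]}' >/dev/null
python3 -c "from h import *;go(-44.9,72,24)"
python3 -m handwheel '{"translation":[[0.06,0,0],[0.12,0,-0.1],[0.2,0.2,-0.3],[0.3,0.4,-0.5],[0.35,0.65,-0.5]],"twist":[0,0,0,0,0],"gripper":[0.8,0.8,0.8,0.8,0.8]}' >/dev/null
python3 fe.py;python3 -c "from h import *;where()"
```

```text
t 11.45 lane x,y [-44.7  71.2] z 23.4 toolY ang 69.83 tilt 0.0 F [-1.5  1.2 -0.3] w 0.803 F lane [-1.82  0.61]
  share [ 0.001  0.004 -0.003]
blob 15672 [117. -57.] x 89.1 147.0 y -113.4 -1.4
blob 32712 [-1. 71.] x -38.9 36.2 y 9.7 131.9
far yaw -0.08 at [35.1 58.5]  prof [34.  35.9 33.4 33.8 35.6 35.7 34.  34.9 36.2]
near yaw 0.53 at [-35.8  75.6]  prof [-34.9 -35.  -35.2 -36.  -38.9 -38.5 -36.3 -35.8 -34.9]
t 12.0 lane x,y [-114.9  198.5] z 124.4 toolY ang 70.29 tilt 0.67 F [1.1 8.7 1.7] w 0.805 F lane [-2.    8.53]
```

Centred to about 0.3 mm and straight. Now I'll go back behind it.

```bash
python3 -m handwheel '{"translation":[[0,0,0],[0,0,0],[0,0,0],[0,0,0],[0,0,0]],"twist":[-0.19,-0.38,-0.57,-0.76,-0.95],"gripper":[0.4,0.4,0.4,0.4,0.4]}' >/dev/null
python3 -m handwheel '{"translation":[[0,0,0],[0,0,0],[0,0,0],[0,0,0],[0,0,0]],"twist":[-0.19,-0.38,-0.57,-0.76,-0.95],"gripper":[0.4,0.4,0.4,0.4,0.4]}' >/dev/null
python3 -m handwheel '{"translation":[[0,0,0],[0,0,0]],"twist":[-0.1,-0.1],"gripper":[0.4,0.4]}' >/dev/null
python3 -c "from h import *;go(0,165,100)"
```

```text
t 13.2 lane x,y [-111.3  185.8] z 120.0 toolY ang 159.87 tilt 0.04 F [ 0.3 -0.3  1.1] w 0.398 F lane [ 0.42 -0.16]
  share [ 0.104 -0.557  0.1  ]
```

```bash
python3 -m handwheel '{"translation":[[0.05,-0.2,0],[0.1,-0.4,0],[0.1,-0.557,0.05],[0.1,-0.557,0.1],[0.1,-0.557,0.1]],"twist":[0,0,0,0,0],"gripper":[0.4,0.4,0.4,0.4,0.4]}' >/dev/null
python3 -m handwheel '{"translation":[[0,0,0.12],[0,0,0.24],[0,0,0.36],[0,0,0.38],[0,0,0.38]],"twist":[0,0,0,0,0],"gripper":[0.4,0.4,0.4,0.4,0.4]}' >/dev/null
python3 -c "from h import *;go(0,145,24)"
```

```text
t 14.2 lane x,y [ -1.1 166.6] z 24.3 toolY ang 159.89 tilt 0.1 F [ 0.3  0.6 -0.4] w 0.398 F lane [0.09 0.68]
  share [ 0.108 -0.005  0.001]
```

```bash
python3 -m handwheel '{"translation":[[0.03,-0.005,0],[0.06,-0.005,0],[0.085,-0.005,0],[0.1,-0.005,0],[0.115,-0.005,0]],"twist":[0,0,0,0,0],"gripper":[0.4,0.4,0.4,0.4,0.4]}' >/dev/null
python3 -m handwheel '{"translation":[[0.02,0,0],[0.04,0,0],[0.06,0,0],[0.08,0,0],[0.1,0,0]],"twist":[0,0,0,0,0],"gripper":[0.4,0.4,0.4,0.4,0.4]}' >/dev/null
python3 -m handwheel '{"translation":[[0.02,0,0],[0.04,0,0],[0.06,0,0],[0.08,0,0],[0.1,0,0]],"twist":[0,0,0,0,0],"gripper":[0.4,0.4,0.4,0.4,0.4]}' >/dev/null
python3 -c "from h import *;go(0,60,24)"; python3 fe.py
```

```text
t 15.7 lane x,y [  1.7 102.9] z 24.4 toolY ang 159.82 tilt 0.0 F [1.4 1.  1.1] w 0.4 F lane [0.99 1.43]
  share [0.214 0.008 0.002]
blob 15910 [117. -57.] x 88.7 147.0 y -113.4 -1.6
```

```bash
python3 -c "
from h import *
where()
im=read_camera('scene')[:,:,::-1];cv2.imwrite('pics/s1.png',cv2.resize(im[190:330,280:480],None,fx=4,fy=4,interpolation=2))
t=read_camera('top')[:,:,::-1];cv2.imwrite('pics/t4.png',cv2.resize(t[180:335,265:505],None,fx=3.3,fy=3.3,interpolation=2))"
```

```text
t 15.75 lane x,y [  1.8 101.8] z 24.3 toolY ang 159.78 tilt 0.06 F [0.2 0.4 0.5] w 0.402 F lane [0.1  0.41]
```

View pics/s1.png

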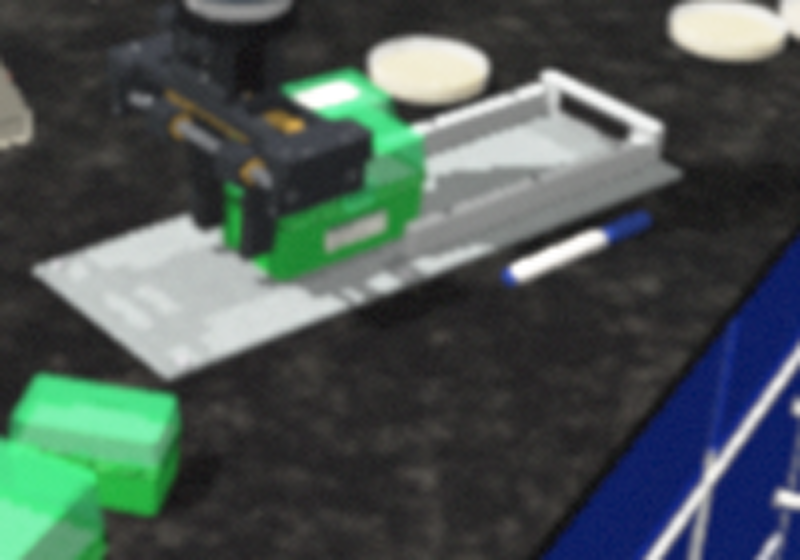

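View pics/t4.png

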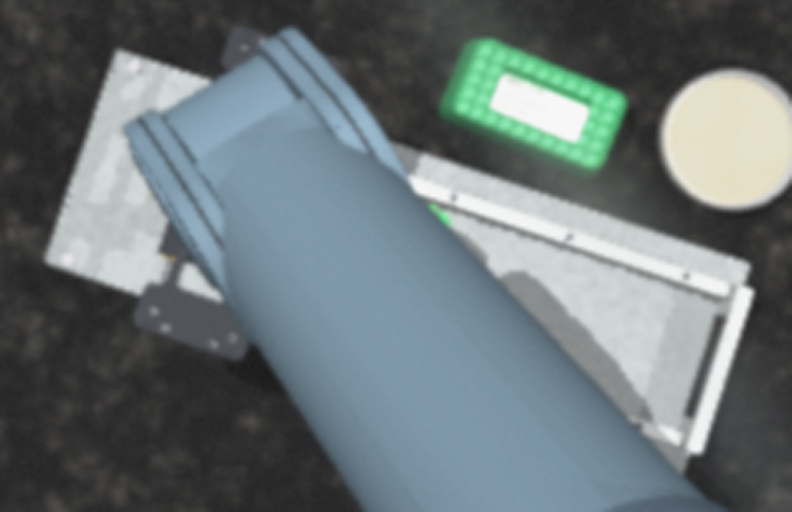

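The scene view shows the box squarely in the lane mouth with its rear bottom near corner at (265,278). Both fingers are behind it, and there is clear space to the near rail. The top view shows its far front corner at (438,212), clear of the far rail, so I'll push on.

```bash
python3 -m handwheel '{"translation":[[0.02,0,0],[0.045,0,0],[0.07,0,0],[0.095,0,0],[0.12,0,0]],"twist":[0,0,0,0,0],"gripper":[0.4,0.4,0.4,0.4,0.4]}' >/dev/null
python3 -m handwheel '{"translation":[[0.025,0,0],[0.05,0,0],[0.075,0,0],[0.1,0,0],[0.125,0,0]],"twist":[0,0,0,0,0],"gripper":[0.4,0.4,0.4,0.4,0.4]}' >/dev/null
python3 -m handwheel '{"translation":[[0.025,0,0],[0.05,0,0],[0.075,0,0],[0.095,0,0],[0.11,0,0]],"twist":[0,0,0,0,0],"gripper":[0.4,0.4,0.4,0.4,0.4]}' >/dev/null
python3 -c "from h import *;go(0,-60,24);print(env.read_state()['qpos'].round(2))
im=read_camera('scene')[:,:,::-1];cv2.imwrite('pics/s2.png',cv2.resize(im[190:330,280:480],None,fx=4,fy=4,interpolation=2))"
```

```text
t 17.35 lane x,y [ 1.7 31.7] z 24.4 toolY ang 159.81 tilt 0.0 F [0.1 1.2 0. ] w 0.403 F lane [-0.3   1.16]
  share [0.459 0.008 0.002]
[-0.08  0.7  -0.19  1.91  0.23  0.55  2.36]
```

View pics/s2.png

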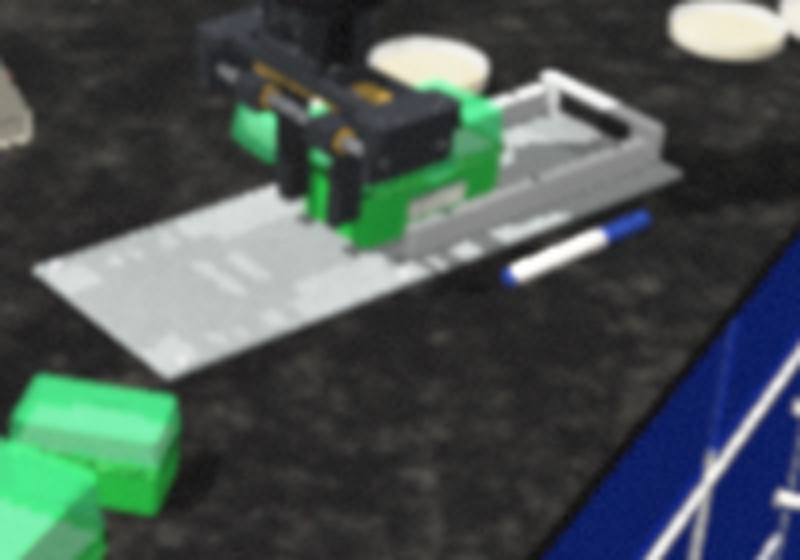

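The box is straight in the lane, with its rear near corner at (360,250) beside the rail end at (405,248) and a gap between them. I'll keep going and watch joint 7.

```bash
python3 -m handwheel '{"translation":[[0.02,0,0],[0.04,0,0],[0.065,0,0],[0.09,0,0],[0.115,0,0]],"twist":[0,0,0,0,0],"gripper":[0.4,0.4,0.4,0.4,0.4]}' >/dev/null
python3 -m handwheel '{"translation":[[0.025,0,0],[0.05,0,0],[0.075,0,0],[0.1,0,0],[0.125,0,0]],"twist":[0,0,0,0,0],"gripper":[0.4,0.4,0.4,0.4,0.4]}' >/dev/null
python3 -c "from h import *;go(0,-60,24);print(env.read_state()['qpos'].round(2))"
python3 -m handwheel '{"translation":[[0.025,0,0],[0.05,0,0],[0.075,0,0],[0.095,0,0],[0.115,0,0]],"twist":[0,0,0,0,0],"gripper":[0.4,0.4,0.4,0.4,0.4]}' >/dev/null
python3 -c "from h import *;go(0,-75,24);print(env.read_state()['qpos'].round(2))"
```

```text
t 18.4 lane x,y [  1.6 -16.2] z 24.4 toolY ang 159.83 tilt 0.01 F [0.9 2.2 1.5] w 0.397 F lane [0.07 2.32]
  share [0.219 0.008 0.002]
[ 0.    0.68 -0.19  1.96  0.24  0.52  2.43]
t 18.9 lane x,y [  1.6 -39.2] z 24.4 toolY ang 159.82 tilt 0.0 F [0.6 0.7 1.4] w 0.404 F lane [0.29 0.89]
  share [0.179 0.008 0.002]
[ 0.04  0.67 -0.2   1.99  0.25  0.51  2.46]
```

```bash
python3 -m handwheel '{"translation":[[0.02,0,0],[0.04,0,0],[0.06,0,0],[0.08,0,0],[0.1,0,0]],"twist":[0,0,0,0,0],"gripper":[0.4,0.4,0.4,0.4,0.4]}' >/dev/null
python3 -m handwheel '{"translation":[[0.015,0,0],[0.03,0,0],[0.04,0,0],[0.05,0,0],[0.06,0,0]],"twist":[0,0,0,0,0],"gripper":[0.4,0.4,0.4,0.4,0.4]}' >/dev/null
python3 -c "from h import *;where()"
python3 -m handwheel '{"translation":[[0.008,0,0],[0.016,0,0],[0.024,0,0],[0.03,0,0],[0.035,0,0]],"twist":[0,0,0,0,0],"gripper":[0.4,0.4,0.4,0.4,0.4]}' >/dev/null
python3 -c "from h import *;where();import h
im=read_camera('scene')[:,:,::-1];cv2.imwrite('pics/s3.png',cv2.resize(im[190:290,350:480],None,fx=6,fy=6,interpolation=2))"; python3 fe.py
```

```text
t 19.9 lane x,y [  1.6 -70.9] z 24.4 toolY ang 159.83 tilt 0.0 F [1.1 0.7 0.6] w 0.396 F lane [0.81 1.04]
t 20.4 lane x,y [  1.6 -78. ] z 24.4 toolY ang 159.82 tilt 0.0 F [0.7 1.1 0.2] w 0.405 F lane [0.29 1.25]
blob 13296 [121. -54.] x 89.0 147.1 y -113.4 -1.6
```

View pics/s3.png

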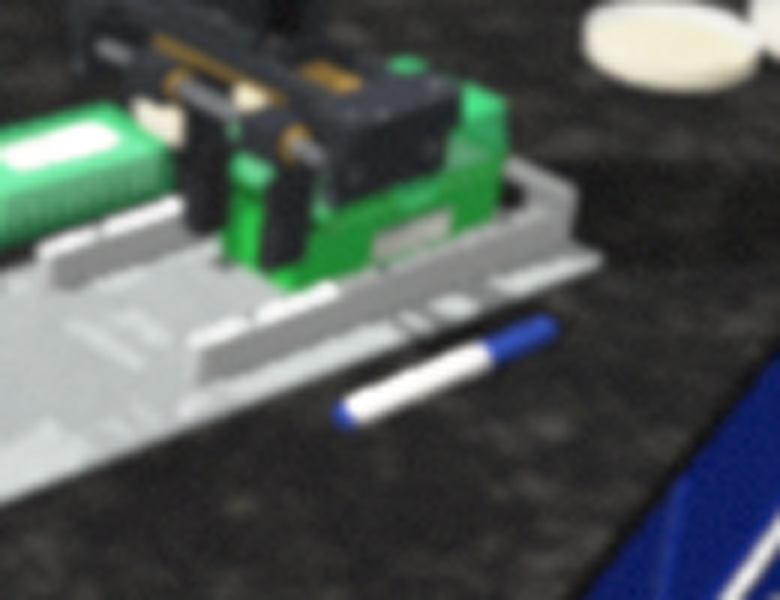

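The box is in the lane, close to the stop bar at about (540,200). Now I'll creep in while reading the force.

```bash
python3 -m handwheel '{"translation":[[0.004,0,0],[0.008,0,0],[0.012,0,0],[0.016,0,0],[0.02,0,0]],"twist":[0,0,0,0,0],"gripper":[0.4,0.4,0.4,0.4,0.4]}' >/dev/null
python3 -c "from h import *;where()"
python3 -m handwheel '{"translation":[[0.003,0,0],[0.006,0,0],[0.009,0,0],[0.012,0,0]],"twist":[0,0,0,0],"gripper":[0.4,0.4,0.4,0.4]}' >/dev/null
python3 -c "from h import *;where()"
```

```text
t 21.0 lane x,y [  1.5 -81.9] z 24.4 toolY ang 159.82 tilt 0.01 F [0.4 0.2 0.7] w 0.398 F lane [0.34 0.34]
t 21.4 lane x,y [  1.6 -84.3] z 24.4 toolY ang 159.82 tilt 0.0 F [-0.5  1.  -0.3] w 0.394 F lane [-0.81  0.73]
```

```bash
python3 -m handwheel '{"translation":[[0.003,0,0],[0.006,0,0],[0.008,0,0]],"twist":[0,0,0],"gripper":[0.4,0.4,0.4]}' >/dev/null
python3 -c "from h import *;where()"
python3 -m handwheel '{"translation":[[0.003,0,0],[0.005,0,0]],"twist":[0,0],"gripper":[0.4,0.4]}' >/dev/null
python3 -c "from h import *;where()"
```

```text
t 21.7 lane x,y [  1.6 -85.9] z 24.4 toolY ang 159.82 tilt 0.0 F [ 0.8 -0.3 -0.5] w 0.396 F lane [0.84 0.01]
t 21.9 lane x,y [  1.6 -86.9] z 24.4 toolY ang 159.82 tilt 0.0 F [ 0.3  0.2 -1.3] w 0.397 F lane [0.25 0.27]
```

```bash
python3 -m handwheel '{"translation":[[0.003,0,0],[0.005,0,0]],"twist":[0,0],"gripper":[0.4,0.4]}' >/dev/null
python3 -c "from h import *;where()"
python3 -m handwheel '{"translation":[[0.003,0,0],[0.005,0,0]],"twist":[0,0],"gripper":[0.4,0.4]}' >/dev/null
python3 -c "from h import *;where()"
```

```text
t 22.1 lane x,y [  1.6 -87.9] z 24.4 toolY ang 159.82 tilt 0.0 F [0.7 0.6 0.3] w 0.402 F lane [0.46 0.85]
t 22.3 lane x,y [  1.6 -88.9] z 24.4 toolY ang 159.83 tilt 0.0 F [-0.2  1.2 -1.1] w 0.4 F lane [-0.61  1.04]
```

```bash
python3 -c "
from h import *
im=read_camera('scene')[:,:,::-1];cv2.imwrite('pics/s4.png',cv2.resize(im[190:260,390:470],None,fx=8,fy=8,interpolation=2))"
```

```text
(no output)
```

View pics/s4.png

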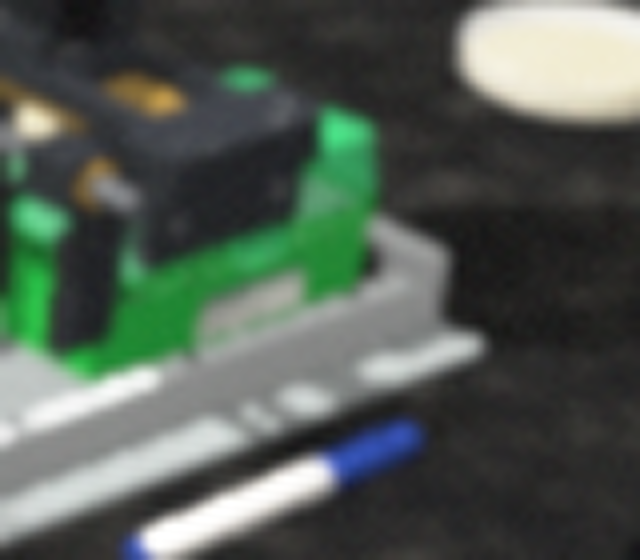

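The picture still shows a dark sliver, the rubber pad, at (372,265) between the box and the stop bar. With no force rise yet, I'll keep creeping.

```bash
python3 -m handwheel '{"translation":[[0.003,0,0],[0.005,0,0]],"twist":[0,0],"gripper":[0.4,0.4]}' >/dev/null
python3 -c "from h import *;where()"
python3 -m handwheel '{"translation":[[0.003,0,0],[0.005,0,0]],"twist":[0,0],"gripper":[0.4,0.4]}' >/dev/null
python3 -c "from h import *;where()"
```

```text
t 22.55 lane x,y [  1.7 -89. ] z 24.5 toolY ang 159.84 tilt 0.07 F [0.9 3.8 0.4] w 0.403 F lane [-0.5   3.91]
t 22.75 lane x,y [  1.7 -89. ] z 24.7 toolY ang 159.87 tilt 0.13 F [1.1 7.3 1.7] w 0.4 F lane [-1.47  7.25]
```

The force rose to 7 N with no further travel, so the box is home against the stop. Back off straight, then lift clear.

```bash
python3 -m handwheel '{"translation":[[-0.01,0,0],[-0.03,0,0],[-0.08,0,0],[-0.15,0,0],[-0.25,0,0]],"twist":[0,0,0,0,0],"gripper":[0.4,0.4,0.4,0.4,0.4]}' >/dev/null
python3 -m handwheel '{"translation":[[-0.1,0,-0.1],[-0.2,0,-0.3],[-0.3,0,-0.5],[-0.5,0,-0.7],[-0.7,0,-0.8]],"twist":[0,0,0,0,0],"gripper":[0.4,0.4,0.4,0.4,0.4]}' >/dev/null
python3 -m handwheel '{"translation":[[-0.2,0.1,0],[-0.4,0.3,0],[-0.5,0.5,0],[-0.5,0.7,0],[-0.5,0.7,0]],"twist":[0,0,0,0,0],"gripper":[0.4,0.4,0.4,0.4,0.4]}' >/dev/null
python3 -m handwheel '{"translation":[[0,0,0],[0,0,0],[0,0,0]],"twist":[0,0,0],"gripper":[0.4,0.4,0.4]}' >/dev/null
python3 -c "from h import *;where();box('t5')";python3 fe.py
```

```text
t 24.55 lane x,y [-136.9  198. ] z 183.9 toolY ang 159.7 tilt 0.03 F [1.3 0.9 0.1] w 0.402 F lane [0.88 1.23]
box lane [  -0.4 -156. ] [ 75.8 133.1] ang 0.3 x -38.4 37.7 y -222.5 -89.5
   front yaw -0.7 at [  -0.6 -221.6] len 47.0
   far yaw 0.1 at [  35.7 -154.8] len 100.0
   near yaw -0.2 at [ -35.3 -168.8] len 100.0
   rear yaw -0.0 at [  0.4 -90. ] len 48.0
blob 15658 [117. -57.] x 88.7 147.0 y -113.6 -1.6
blob 35594 [  -1. -156.] x -38.3 37.5 y -222.5 -89.5
far yaw 0.01 at [  36.1 -169.5]  prof [32.6 37.4 37.5 34.2 35.1 37.1 34.  34.2 37.2 36.8]
near yaw -0.12 at [ -35.7 -155.5]  prof [-33.  -35.6 -35.7 -35.9 -37.5 -38.3 -37.  -35.6 -35.5 -34.9]
```

View pics/t5.png

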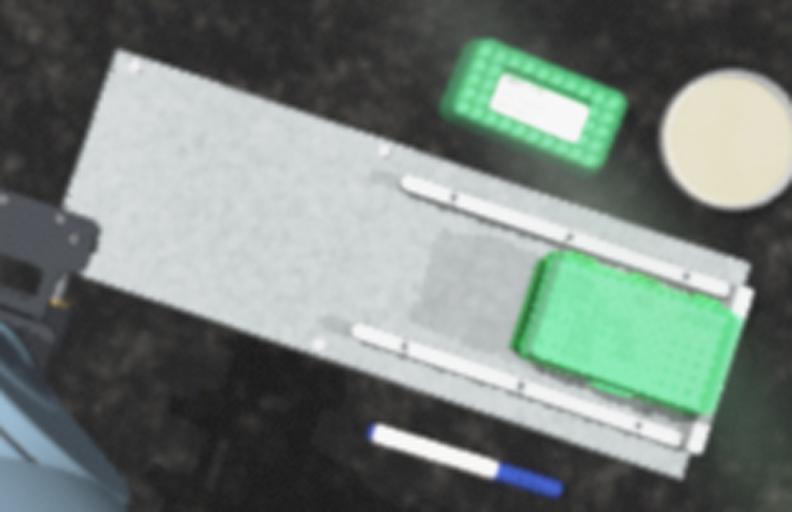

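The final view shows the box (corners about (515,345), (550,252), (740,320) and (705,412)) square and centred between the rails and against the stop. The refill, dish and marker are unmoved, and the hand is clear.

```bash
python3 -c "
from station import workorder
print(workorder.hand_in())"
```

```text
the job is handed in; nothing more can be done
None
```

The tip box is straight, centred in the lane and home against the end stop (last contact about 7 N), with no rail contact seen; the hand is clear, the things beside the tray look unmoved, and the job was handed in at about 25 s.

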